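# Seat a blank in the corner of a stop plate

## Task

Pick up the wooden push block by its square handle and use it to nudge the rectangular aluminium blank that lies on the dark stop plate into the square corner, so that it lies flat along both rails (a gap under a centimetre will do). Touch the blank with the push block only, never with the gripper, and leave the round disc on the stop plate where it is. Then stand the push block upright on the wooden bench top again, off the stop plate, and let go.

Things in the scene. Friction and masses are not known exactly. Their poses are not given: they have to be found in the camera images.
- block_mid (a point): Wooden push block, loose, upright on the bench: square foot 56 x 56 mm, 20 mm high, with a square handle 26 x 26 mm up from its middle; 96 mm high in all, 0.12 kg. The point is on its centre line half-way up, 48 mm above its underside. z up; x, y square to the faces of foot and handle; all four sides alike. A round-footed wooden tamper and a round can, under 90 mm high, stand near.
- blank: Rectangular aluminium blank, loose, flat on the stop plate, with four dark holes and a dark slot: 80 mm (x) by 120 mm (y), 10 mm thick, about 0.26 kg. Origin at the centre of its underside, z up. It starts 20 to 80 mm short of both rails and turned up to 12 degrees, long sides roughly along the far rail. It stays where it is left. Stacked blanks on the bench are not meant.
- corner (a point): Inner square corner of the stop plate: fixed dark steel plate 300 x 300 x 15 mm on the bench, two steel rails 20 mm wide and 15 mm high on its top. The point is at the foot of both rails' inner faces, on the plate's top. x points away from the robot into the far rail, y left into the left rail, z up; plate free for 280 mm to -x and -y. Blank home: its centre at x -40, y -60 mm from here.
- disc: Round steel disc, loose, 56 mm across, 8 mm thick, on the stop plate near the plate's corner diagonally opposite the rails' corner; to be left alone. Origin at the centre of its underside, z up.
There are look-alikes about, which are no part of the job. What is shaped like the part that bears block_mid but blue or turquoise is not meant.

How it is judged:
On the way, in this order (a step that is already met when the one before it is completed fails the run):
1. the push block is picked up (lifted 10 mm or more) (height (world z) of block_mid above 0.058 m), for 0.2 s.
2. the blank lies in the square corner, within 10 mm of home along each rail and 10 degrees of square (x of blank in the frame of corner above -0.05 m and y of blank in the frame of corner above -0.07 m and z of blank in the frame of corner below 0.006 m and angle between the x axis of blank and the x axis of corner, either way round below 0.175 rad), for 0.2 s.
At the end, for the whole second after the job is handed in: The blank lies flat on the stop plate in the square corner, its centre within 10 mm of home along each rail and its sides within 10 degrees of the rails; the push block stands upright (within 10 degrees) on the bench top, off the stop plate, let go (all of step 2 and x of blank in the frame of corner below -0.03 m and y of blank in the frame of corner below -0.05 m and angle between blank's own z axis and vertical below 0.1 rad and height (world z) of block_mid between 0.042 and 0.054 m and angle between block_mid's own z axis and vertical below 0.17 rad); the robot touches nothing.
It fails at once if the gripper or arm touches the blank (contact force between any of the fingers, the arm and blank above 0.5 N).
It fails at once if the disc is moved by more than 20 mm (distance of disc from where it was at the start of the episode above 0.02 m).
It also fails if it takes over 58 s, if anything falls off the work surface, if the arm or the gripper's body presses on something with over 40 N, if the wrist force passes 120 N, or if a joint passes its speed limit or range.

## Robot

A 7-joint arm with a two-finger parallel gripper is mounted at the origin on the work surface. World frame = base frame: x ahead of the robot, y to its left, z up, the work surface at z = 0. Lengths are in m, angles in rad, forces in N, time in s.
With the tool pointing down it reaches from about 0.4 to 0.925 m from the base axis. Payload 5.6 kg.
Tool frame: the origin (TCP) lies at the very end of the fingers, on their centre line; the grasp point (between the pads) lies 19 mm behind it; z points along the fingers, x is the direction in which the jaws open and shut, and the axes are right-handed (so a half turn about z gives the same grasp; the last joint's range is limited). The gripper opens to 85 mm and grips with 20 to 120 N. Pads are 22 mm wide; open, the fingers measure 114 mm over their backs; the gripper's body (76 mm by 85 mm) begins 54 mm behind the grasp point. The pads swing forward as they close: fully open they stand 13 mm farther back than shut.
Start: joints at [1.165, 0.468, -0.012, 1.603, 0.006, 1.071, -0.056], TCP at [0.231, -0.608, 0.231] pointing down, gripper open.
Joint ranges: [-2.53, 2.53], [-0.31, 2.02], [-1.57, 1.55], [0.28, 2.44], [-1.29, 4.43], [0.15, 1.84], [-2.92, 2.92]. Speed limits (rad/s): [2.57, 2.57, 3.14, 3.14, 3.14, 3.14, 3.14].

## Interface

Orientations are given as a 3x3 rotation matrix whose columns are the frame's x, y, z axes.
In Python, from rig import monitor, viewer, job_done gives the robot as it stands. The module is installed in compiled form; this text tells all that it offers.
- The arm moves only by the shell command python3 -m handwheel 'ROWS' [FORCE]. ROWS is text: rows parted by semicolons, each of 7 numbers parted by spaces: the shift along the world's x, y, z in cm, then the turn, a rotation vector about the world's x, y, z in degrees, then the opening, from 0 (shut) to 1 (fully open). A call has exactly 10 rows; each row is the pose to reach, as a shift and turn from the pose commanded when the call began; what a row does not reach only later rows make up. A row lasts 1/10 s, in which the tool goes at most 50 mm and 8.59 degrees, less where a joint would pass 70% of its speed; a pose out of reach is approached as far as the arm can. A call with a gripper value outside its range is refused whole. The fingers move at their own pace and stop on an object; FORCE is the grip in N (left out, the last holds). Time passes only in rows, so rows that repeat a pose let the fingers close, or fill a call up. It gives the time, the measured TCP pose, the force and the opening at its end, in the units of the state.
- monitor.sense(): the state, without advancing time (a new reading comes with each control period).
- viewer.grab_frame(name): name is "side" or "top"; returns a dict with "img" (400x640x3 uint8, red, green, blue), "fx", "fy", "cx", "cy" (pixels), "D" ([k1, k2, p1, p2, k3] as OpenCV has them; the pictures are not rectified), "T" (4x4, takes a point from camera to world coordinates). Camera axes: x right, y down, z forward; pixel columns grow to the right and rows downward; lengths in m; the calibration is good to about 2 mm. A picture is of the moment at which its call begins. There is no depth.
- job_done(): hands the job in, once; it reports no verdict.
The state is a dict: "time_s": time; "joint_positions": joint angles; "dq": joint speeds; "tau": joint torques, N m; "tcp_pos": TCP position; "tool_rot": TCP orientation; "wrist_force": force on the tool from outside, world axes, zero at the start; "torque": the same for the moment, N m; "gripper_width": opening from 0.0 (shut) to 1.0 (fully open).
Only numpy, scipy, OpenCV 4.12 (cv2) and the standard library are available. Lean on these libraries where they do the work, as an engineer would, in place of code of your own. Each camera call takes 0.05 s, during which the arm holds its last target.

## Working session

There is one attempt and no reset: what is moved stays moved. The work goes in short steps, Python scripts to look and compute and a shell command to move; the robot and the scene stay as the last step left them, time stands still between calls to the robot, and variables do not carry over. Pictures are saved under pics/ and viewed, and the job is handed in when it is done.

```bash
mkdir -p pics; cat > h.py <<'E'
import numpy as np, cv2, pickle
from rig import monitor, viewer
def snap(n,tag):
    f=viewer.grab_frame(n); pickle.dump(f,open(f'pics/{tag}.pkl','wb'))
    cv2.imwrite(f'pics/{tag}.png',f['img'][:,:,::-1]); return f
def load(tag): return pickle.load(open(f'pics/{tag}.pkl','rb'))
def crop(tag,x0,y0,x1,y1,s):
    im=load(tag)['img'][y0:y1,x0:x1,::-1]
    cv2.imwrite(f'pics/{tag}_c{x0}_{y0}.png',cv2.resize(im,None,fx=s,fy=s,interpolation=cv2.INTER_CUBIC))
def K(f): return np.array([[f['fx'],0,f['cx']],[0,f['fy'],f['cy']],[0,0,1.]])
def w(f,uv,z):
    p=cv2.undistortPoints(np.array(uv,float).reshape(-1,1,2),K(f),np.array(f['D'],float)).reshape(-1,2)
    T=np.array(f['T']); d=np.c_[p,np.ones(len(p))]@T[:3,:3].T; o=T[:3,3]
    return o+d*((z-o[2])/d[:,2])[:,None]
def proj(f,P):
    T=np.linalg.inv(np.array(f['T'])); 
    return cv2.projectPoints(np.array(P,float).reshape(-1,1,3),cv2.Rodrigues(T[:3,:3])[0],T[:3,3],K(f),np.array(f['D'],float))[0].reshape(-1,2)
E
python3 - <<'E'
from h import *
np.set_printoptions(precision=3,suppress=True)
for n in('side','top'):
    f=snap(n,n+'0'); print(n,f['fx'],f['cx'],f['cy'],f['D'],'\n',np.array(f['T']))
s=monitor.sense(); print(s['time_s'],s['tcp_pos'],s['tool_rot'],s['gripper_width'])
E
```

```text
side 418.73217359311275 323.94187542376875 200.2395768870355 [-0.014  0.     0.     0.     0.   ] 
 [[-0.998 -0.036  0.043  0.442]
 [-0.056  0.737 -0.674  0.857]
 [-0.008 -0.675 -0.737  1.181]
 [ 0.     0.     0.     1.   ]]
top 372.45916534949424 321.17545995300156 198.76684707627035 [-0.002  0.     0.     0.     0.   ] 
 [[ 0.028 -0.99   0.139  0.385]
 [-0.999 -0.03  -0.013 -0.147]
 [ 0.017 -0.138 -0.99   1.148]
 [ 0.     0.     0.     1.   ]]
0.1 [ 0.23  -0.607  0.23 ] [[ 0.355 -0.935 -0.001]
 [-0.935 -0.355  0.001]
 [-0.002  0.    -1.   ]] 0.9970010056607672
```

View pics/top0.png

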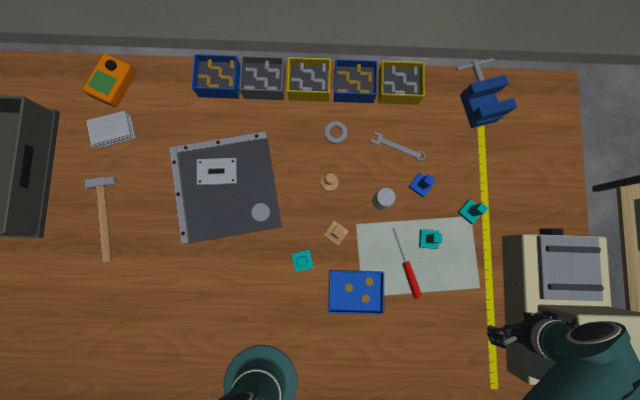

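View pics/side0.png

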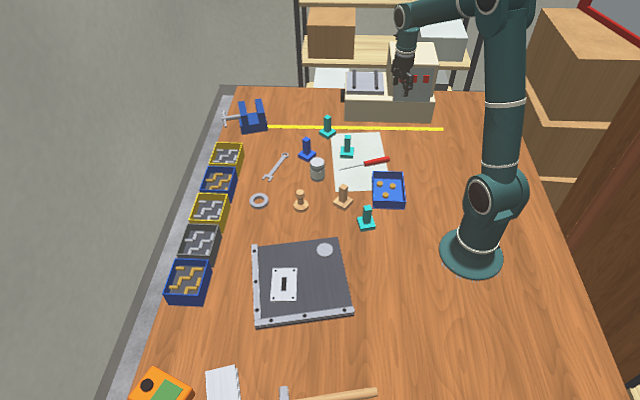

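The top view shows the push block at about (336,232), the turquoise look-alike at (302,261), the tamper at (330,182) and the can at (385,198). The plate spans (170–280, 133–242), with its rails at the far and left edges. The blank is at (216,171) and the disc at (261,212). I'll enlarge these next.

```bash
python3 - <<'E'
from h import *
crop('top0',160,120,290,250,6); crop('top0',285,165,405,280,6); crop('side0',240,170,400,335,5)
E
```

```text
(no output)
```

View pics/top0_c160_120.png

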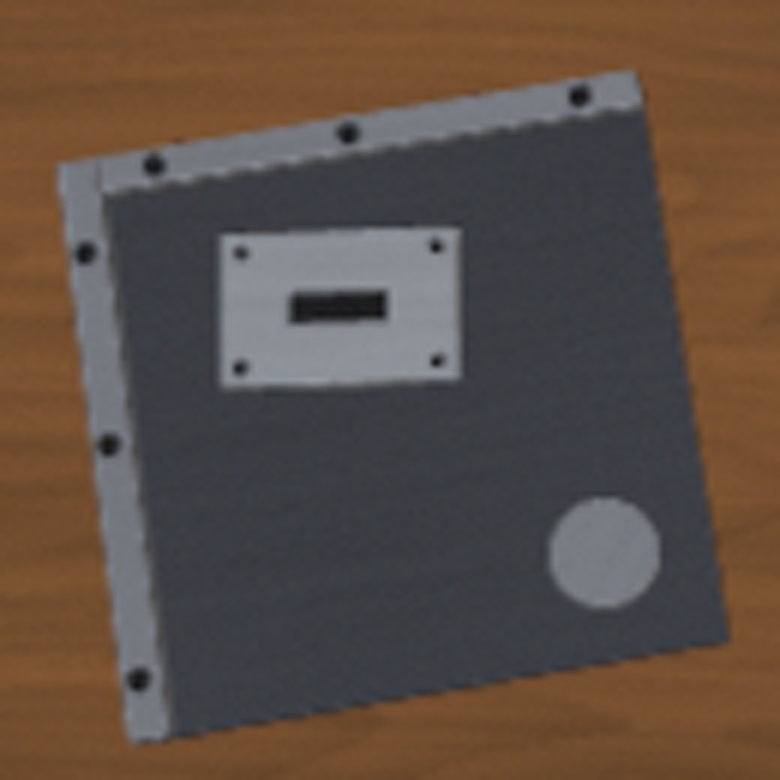

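View pics/top0_c285_165.png

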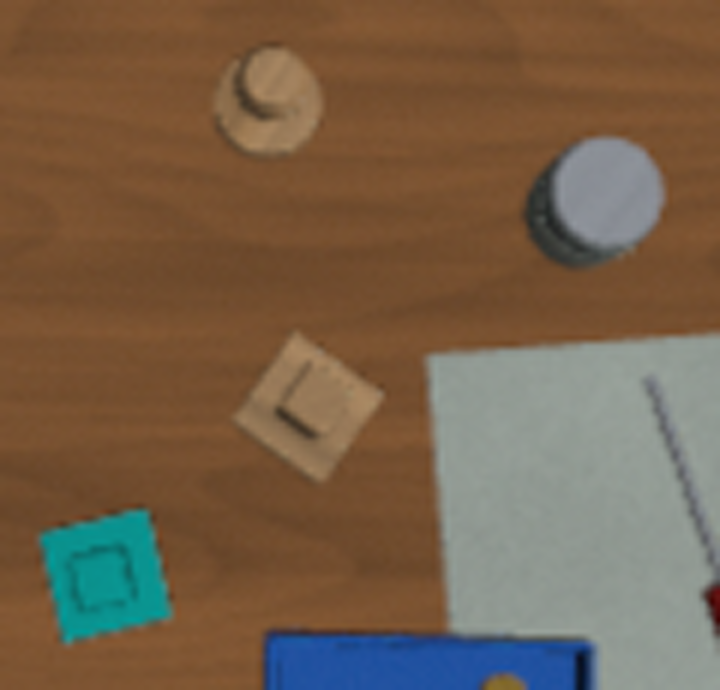

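View pics/side0_c240_170.png

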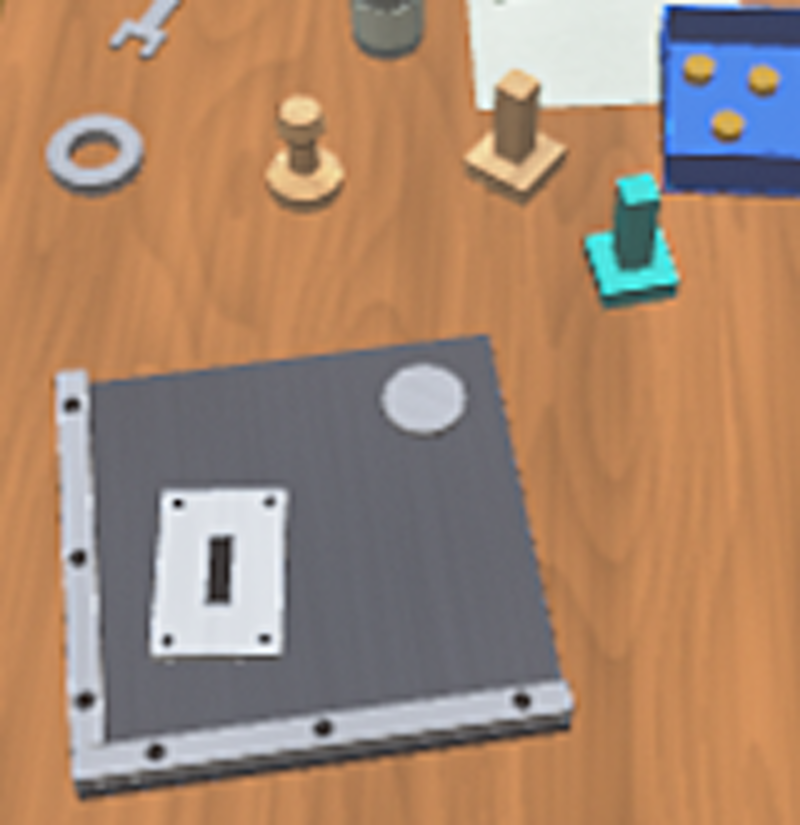

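```bash
python3 - <<'E'
from h import *
np.set_printoptions(precision=4,suppress=True)
f=load('top0'); g=load('side0')
def c(p,o,s): return (np.array(p,float)+.5)/s-.5+np.array(o)
P=lambda p,z:w(f,c(p,(160,120),6),z)
Q=lambda p,z:w(f,c(p,(285,165),6),z)
S=lambda p,z:w(g,c(p,(240,170),5),z)
def ang(d): return np.degrees(np.arctan2(d[1],d[0]))
r=P([(60,163),(633,70),(130,742)],.03); print('rails top',r, ang(r[0]-r[1])-90, ang(r[0]-r[2]))
r2=S([(80,783),(57,375),(570,712)],.03); print('side rails',r2, ang(r2[0]-r2[1])-90,ang(r2[0]-r2[2]))
b=P([(220,234),(461,228),(462,380),(221,388)],.025); print('blank',b.mean(0),ang(b[0]-b[1])-90,ang(b[3]-b[2])-90,np.linalg.norm(np.diff(b,axis=0),axis=1))
b=S([(163,490),(289,489),(284,655),(150,655)],.025); print('blank side',b.mean(0),ang(b[3]-b[0])-90,ang(b[2]-b[1])-90,np.linalg.norm(np.diff(b,axis=0),axis=1))
print('disc',P([(605,552)],.023),S([(424,398)],.023))
k=Q([(297,335),(385,397),(322,482),(235,418)],.02); print('foot',k.mean(0),[ang(k[i]-k[(i+1)%4])%90 for i in range(4)],np.linalg.norm(np.diff(k,axis=0),axis=1))
k=S([(515,128),(566,152),(519,190),(466,157)],.02); print('foot side',k.mean(0),[ang(k[i]-k[(i+1)%4])%90 for i in range(4)],np.linalg.norm(np.diff(k,axis=0),axis=1))
print('handle top side',S([(517,83)],.096))
k=Q([(60+40,577)],.096);print('turq',k, 'tamper',Q([(270,100)],.02),'can',Q([(608,193)],.085))
E
```

```text
rails top [[0.6889 0.3087 0.03  ]
 [0.7479 0.0185 0.03  ]
 [0.396  0.2496 0.03  ]] 11.502278515355869 11.411273636479383
side rails [[0.682  0.3145 0.03  ]
 [0.7466 0.0216 0.03  ]
 [0.3958 0.2541 0.03  ]] 12.435916528198604 11.918259774392274
blank [0.6193 0.1618 0.025 ] 3.3142850753646655 3.7228949374616747 [0.1231 0.0794 0.1219]
blank side [0.617  0.1643 0.025 ] 4.1309192110597195 4.176068038776407 [0.0824 0.1208 0.0825]
disc [[0.4979 0.0213 0.023 ]] [[0.4962 0.0231 0.023 ]]
foot [ 0.4414 -0.2099  0.02  ] [np.float64(56.38256920275981), np.float64(54.61171546207267), np.float64(55.38390366547726), np.float64(54.729099813592114)] [0.0542 0.0533 0.0541]
foot side [ 0.4392 -0.2042  0.02  ] [np.float64(59.55032364700729), np.float64(49.23771496257817), np.float64(52.48680499555647), np.float64(41.330286151713445)] [0.0452 0.0526 0.0511]
handle top side [[ 0.4409 -0.2069  0.096 ]]
turq [[ 0.3565 -0.11    0.096 ]] tamper [[ 0.5984 -0.1859  0.02  ]] can [[ 0.5457 -0.3479  0.085 ]]
```

Top and side measurements agree to within about 5 mm:

| Item | Position (m) | Yaw |
|---|---|---|
| Push block | (0.441, −0.208) | 55° mod 90 |
| Corner | (0.671, 0.286) | 11.6° |
| Blank | (0.618, 0.163) | about 3.8° |

The blank's centre is about 37 mm short of home along x and 50 mm short along y. I'll move above the push block now.

```bash
python3 -m handwheel '2 4 0 0 0 4 0.7;4.2 8 0 0 0 8 0.7;6.3 12 0 0 0 12 0.7;8.4 16 0 0 0 16 0.7;10.5 20 0 0 0 20 0.7;12.6 24 0 0 0 24 0.7;14.7 28 0 0 0 28 0.7;16.8 32 0 0 0 32 0.7;18.9 36 -2 0 0 34.5 0.7;21 40 -5 0 0 34.5 0.7' 60
python3 -m handwheel '0 0 0 0 0 0 0.7;0 0 0 0 0 0 0.7;0 0 0 0 0 0 0.7;0 0 -2 0 0 0 0.7;0 0 -2 0 0 0 0.7;0 0 -2 0 0 0 0.7;0 0 -2 0 0 0 0.7;0 0 -2 0 0 0 0.7;0 0 -2 0 0 0 0.7;0 0 -2 0 0 0 0.7' 60
python3 - <<'E'
from h import *
snap('top','top1'); snap('side','side1')
crop('top1',285,165,405,280,6); crop('side1',260,130,400,270,5)
E
```

```text
time_s: 1.1
tcp_pos: [0.4407, -0.2094, 0.1844]
tool_rot: [[0.823, -0.569, 0.004], [-0.569, -0.823, -0.002], [0.004, -0.001, -1.0]]
wrist_force: [0.8, -0.5, -0.1]
gripper_width: 0.698
time_s: 2.1
tcp_pos: [0.4391, -0.2109, 0.1639]
tool_rot: [[0.822, -0.57, 0.0], [-0.57, -0.822, -0.0], [0.001, -0.0, -1.0]]
wrist_force: [0.5, 0.9, -0.6]
gripper_width: 0.7
```

View pics/top1_c285_165.png

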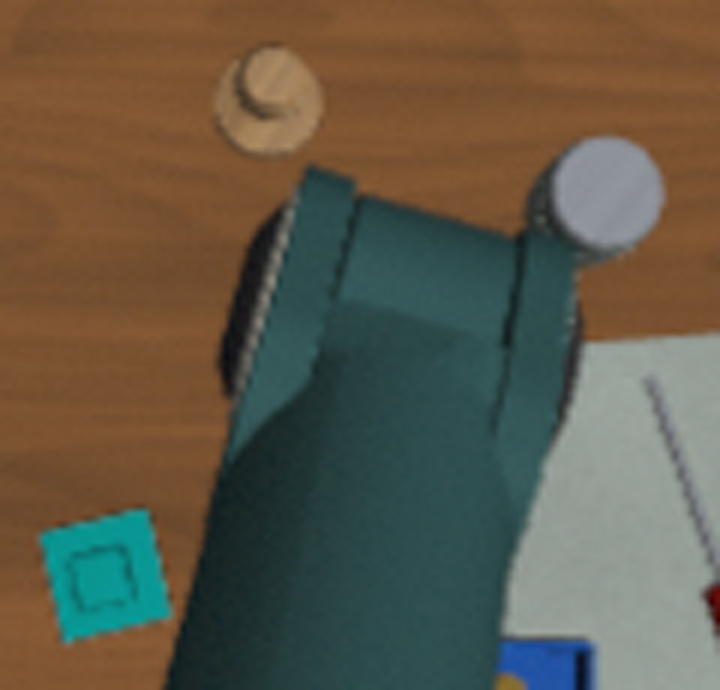

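View pics/side1_c260_130.png

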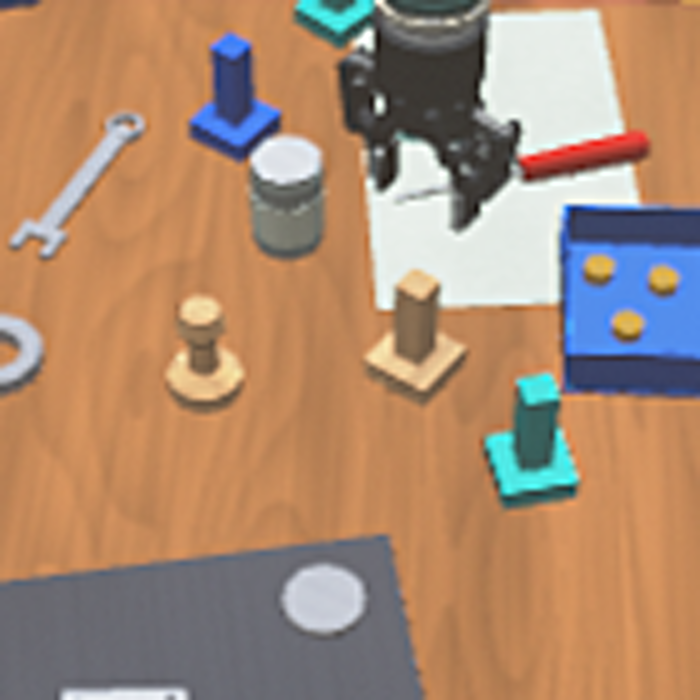

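The view from the side shows the open fingers straddling the block's handle line, with tips at about (385,185) and (465,225) in the crop and the handle top at (417,283). Next I'll check the TCP projection and the sensor noise.

```bash
python3 - <<'E'
from h import *
np.set_printoptions(precision=4,suppress=True)
g=load('side1'); s=monitor.sense(); print(s['time_s'],s['tcp_pos'])
t=np.array(s['tcp_pos']); print((proj(g,[t,[.441,-.208,.164]])-[260,130])*5)
for p in([.441,-.208],[.441,-.206]):
  print((proj(g,[[*p,.096]])-[260,130])*5, (proj(load('top0'),[[*p,.096],[*p,.02]])-[285,165])*6)
E
```

```text
2.2 [ 0.439  -0.2108  0.1638]
[[420.2102 209.5406]
 [417.3303 211.9813]]
[[414.8509 279.9037]] [[312.3663 398.3423]
 [303.4965 406.0894]]
[[414.7815 281.874 ]] [[308.1168 398.2187]
 [299.5309 405.9742]]
```

```bash
python3 -m handwheel '0.1 0.2 -3 0 0 0 0.7;0.1 0.2 -6 0 0 0 0.7;0.1 0.2 -9 0 0 0 0.7;0.1 0.2 -11.2 0 0 0 0.7;0.1 0.2 -11.2 0 0 0 0.7;0.1 0.2 -11.2 0 0 0 0.7;0.1 0.2 -11.2 0 0 0 0;0.1 0.2 -11.2 0 0 0 0;0.1 0.2 -11.2 0 0 0 0;0.1 0.2 -11.2 0 0 0 0' 60
python3 -m handwheel '0 0 0 0 0 0 0;0 0 0 0 0 0 0;0 0 0 0 0 0 0;0 0 0 0 0 0 0;0 0 2 0 0 0 0;0 0 4 0 0 0 0;0 0 6 0 0 0 0;0 0 8 0 0 0 0;0 0 8 0 0 0 0;0 0 8 0 0 0 0' 60
python3 - <<'E'
from h import *
snap('side','side2')
crop('side2',260,130,400,270,5)
E
```

```text
time_s: 3.2
tcp_pos: [0.441, -0.2093, 0.053]
tool_rot: [[0.822, -0.57, 0.002], [-0.57, -0.822, -0.001], [0.003, -0.0, -1.0]]
wrist_force: [-0.4, 0.3, 6.6]
gripper_width: 0.296
time_s: 4.2
tcp_pos: [0.4399, -0.209, 0.1318]
tool_rot: [[0.822, -0.57, 0.001], [-0.57, -0.822, -0.001], [0.001, 0.0, -1.0]]
wrist_force: [0.2, -0.1, -0.8]
gripper_width: 0.299
```

View pics/side2_c260_130.png

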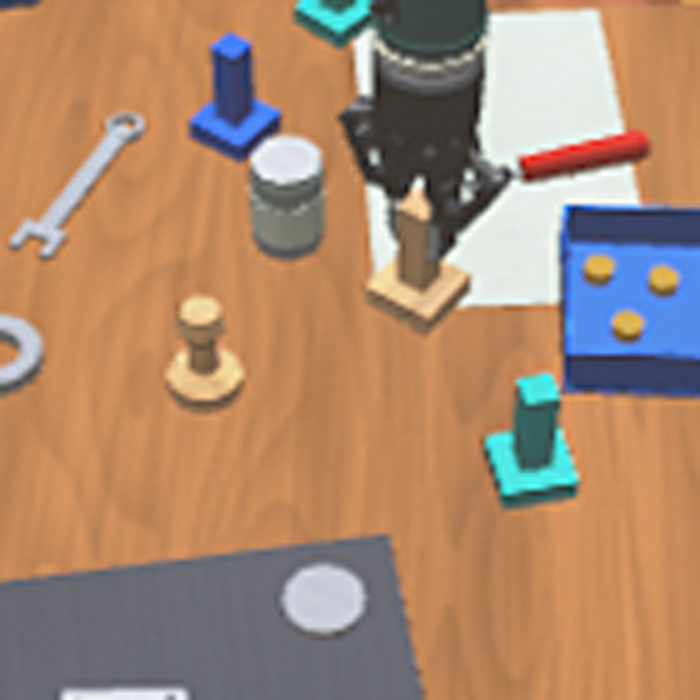

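The block is gripped (0.299, about 25 mm) and hangs upright. Next I'll carry it over to the near side of the blank and turn it square to the rails.

```bash
python3 -m handwheel '0.9 3.5 1 0 0 5 0;1.9 7.5 1 0 0 11 0;2.9 11.5 1 0 0 17 0;3.9 15.5 1 0 0 23 0;5 19.5 1 0 0 29 0;6 23.5 1 0 0 35 0;7 27.5 1 0 0 41 0;8 31 1 0 0 46.3 0;8.7 33.8 0 0 0 46.3 0;8.7 33.8 0 0 0 46.3 0' 60
python3 -m handwheel '0 0 0 0 0 0 0;0 0 0 0 0 0 0;0 0 -1.5 0 0 0 0;0 0 -3 0 0 0 0;0 0 -4.5 0 0 0 0;0 0 -5.5 0 0 0 0;0 0 -6 0 0 0 0;0 0 -6 0 0 0 0;0 0 -6 0 0 0 0;0 0 -6 0 0 0 0' 60
python3 - <<'E'
from h import *
snap('side','side3'); snap('top','top3')
crop('side3',240,210,370,340,6);crop('top3',160,120,290,250,6)
E
```

```text
time_s: 5.25
tcp_pos: [0.5257, 0.134, 0.1296]
tool_rot: [[0.978, 0.207, -0.003], [0.207, -0.978, 0.003], [-0.002, -0.004, -1.0]]
wrist_force: [-1.1, 0.5, -1.3]
gripper_width: 0.296
time_s: 6.25
tcp_pos: [0.5275, 0.1294, 0.0722]
tool_rot: [[0.98, 0.201, 0.001], [0.201, -0.98, 0.0], [0.001, -0.0, -1.0]]
wrist_force: [0.1, 0.7, -0.4]
gripper_width: 0.297
```

View pics/side3_c240_210.png

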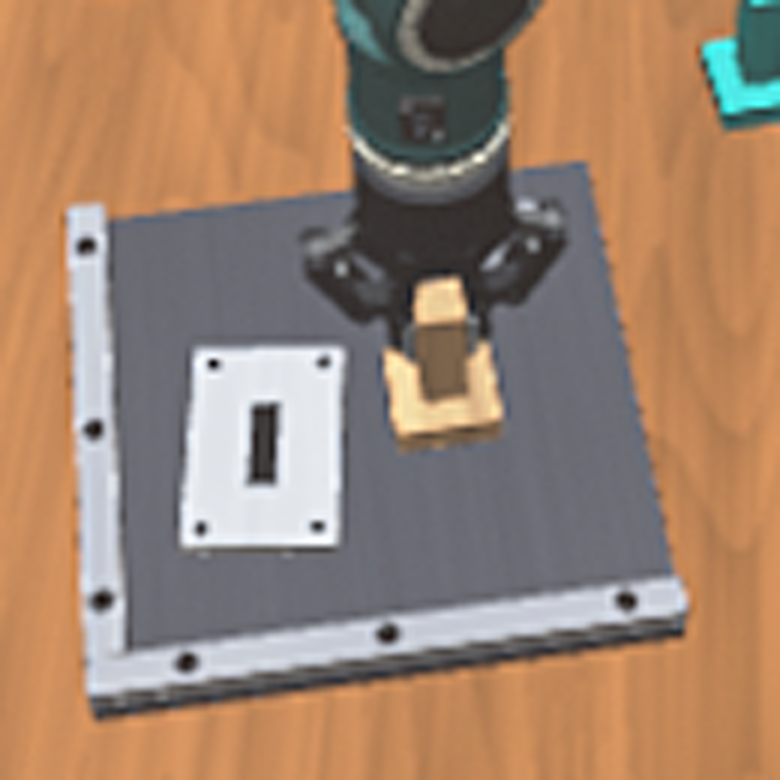

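View pics/top3_c160_120.png

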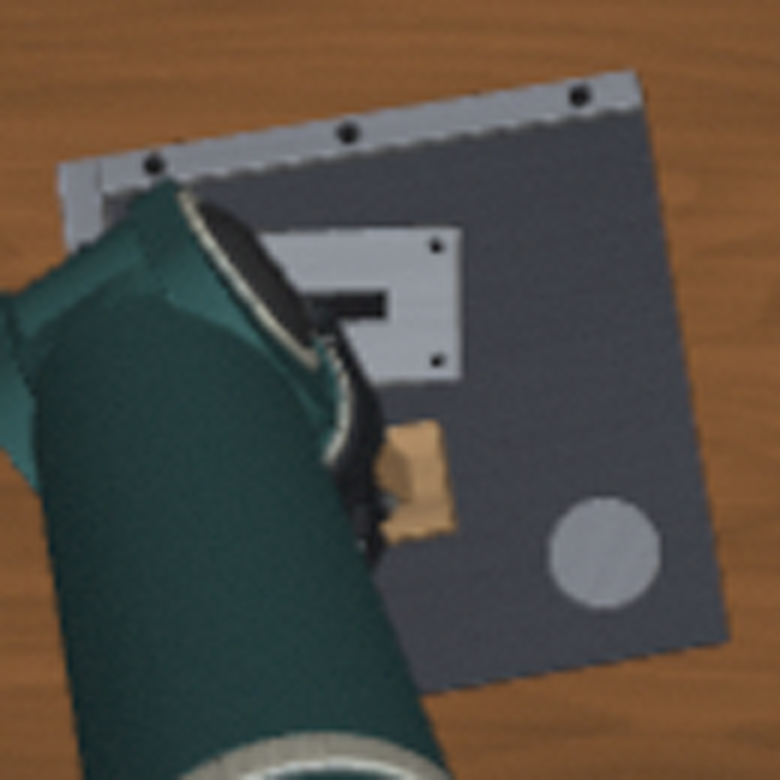

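The block stands square to the rails and clear of the near long side of the blank. I'll push it along the corner's +x, 62 mm at first.

```bash
python3 -m handwheel '0.6 0.1 -0.2 0 0 0 0;1.2 0.2 -0.2 0 0 0 0;1.9 0.4 -0.2 0 0 0 0;2.6 0.5 -0.2 0 0 0 0;3.3 0.7 -0.2 0 0 0 0;4 0.8 -0.2 0 0 0 0;4.7 1 -0.2 0 0 0 0;5.4 1.1 -0.2 0 0 0 0;6.1 1.25 -0.2 0 0 0 0;6.1 1.25 -0.2 0 0 0 0' 60
python3 - <<'E'
from h import *
snap('side','side4'); snap('top','top4')
crop('side4',240,210,370,340,6);crop('top4',160,120,290,250,6)
E
```

```text
time_s: 7.35
tcp_pos: [0.5895, 0.1422, 0.0698]
tool_rot: [[0.98, 0.201, 0.002], [0.201, -0.98, 0.001], [0.002, -0.001, -1.0]]
wrist_force: [0.1, 0.0, -1.3]
gripper_width: 0.3
```

View pics/side4_c240_210.png

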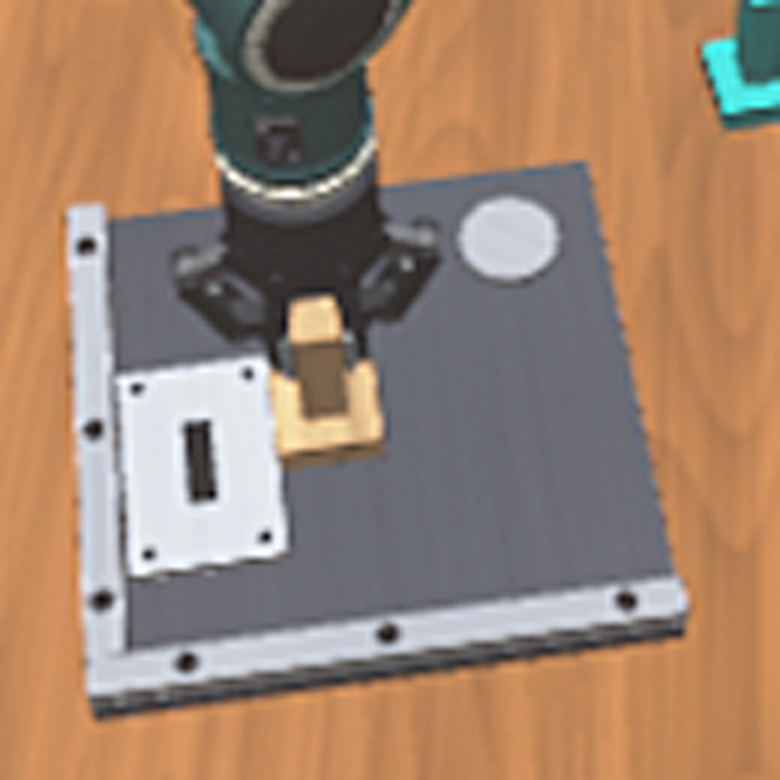

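The blank is now square and within a few millimetres of the far rail. I'll press on gently, watching the wrist force.

```bash
python3 -m handwheel '0.1 0 0 0 0 0 0;0.1 0 0 0 0 0 0;0.1 0 0 0 0 0 0;0.2 0 0 0 0 0 0;0.2 0 0 0 0 0 0;0.2 0 0 0 0 0 0;0.2 0 0 0 0 0 0;0.2 0 0 0 0 0 0;0.2 0 0 0 0 0 0;0.2 0 0 0 0 0 0' 60
python3 - <<'E'
from h import *
snap('side','side5')
crop('side5',240,260,300,320,12)
E
```

```text
time_s: 8.45
tcp_pos: [0.59, 0.1417, 0.0696]
tool_rot: [[0.98, 0.201, 0.0], [0.201, -0.98, -0.0], [0.0, 0.0, -1.0]]
wrist_force: [-0.3, 0.3, -0.7]
gripper_width: 0.294
```

View pics/side5_c240_260.png

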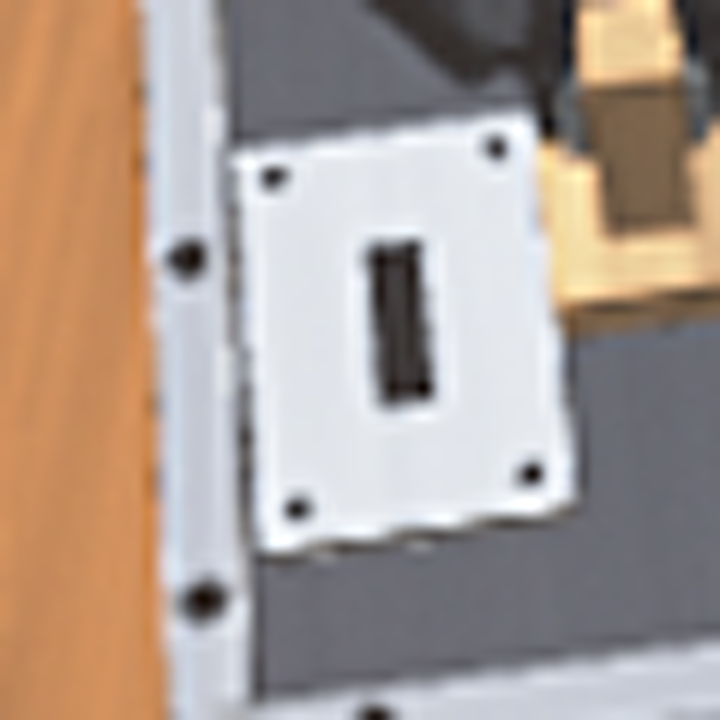

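The blank is about 1 mm off the far rail and parallel to it. I'll back off, lift, and go round to its right-hand short side.

```bash
python3 -m handwheel '-1.3 -0.3 0 0 0 0 0;-2.6 -0.5 0 0 0 0 0;-2.6 -0.5 2 0 0 0 0;-1.7 -4.9 3 0 0 0 0;-0.8 -9.3 3 0 0 0 0;3.5 -8.5 3 0 0 0 0;8 -7.6 3 0 0 0 0;8 -7.6 3 0 0 0 0;8 -7.6 1.5 0 0 0 0;8 -7.6 0 0 0 0 0' 60
python3 - <<'E'
from h import *
snap('side','side6')
crop('side6',240,210,370,340,6)
E
```

```text
time_s: 9.5
tcp_pos: [0.6688, 0.0656, 0.0682]
tool_rot: [[0.98, 0.201, -0.001], [0.201, -0.98, -0.0], [-0.001, 0.0, -1.0]]
wrist_force: [-0.9, -0.7, -0.5]
gripper_width: 0.295
```

View pics/side6_c240_210.png

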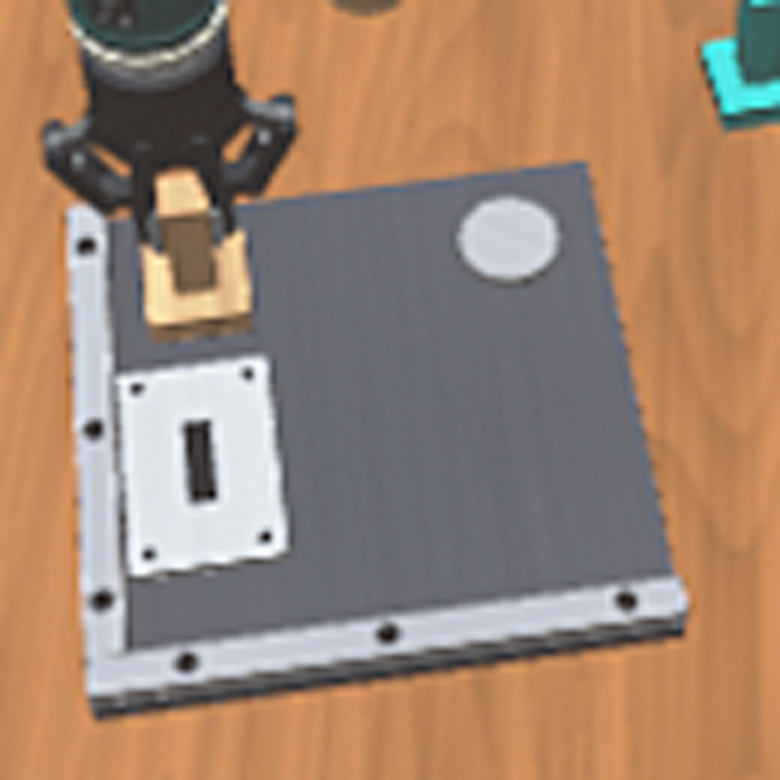

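The block is in front of the right short side. I'll push it along +y, 65 mm at first.

```bash
python3 -m handwheel '0.3 0.7 0 0 0 0 0;0.1 1.5 0 0 0 0 0;0 2.2 0 0 0 0 0;-0.2 3 0 0 0 0 0;-0.3 3.7 0 0 0 0 0;-0.5 4.4 0 0 0 0 0;-0.6 5.1 0 0 0 0 0;-0.8 5.8 0 0 0 0 0;-0.9 6.4 0 0 0 0 0;-0.9 6.4 0 0 0 0 0' 60
python3 - <<'E'
from h import *
snap('side','side7')
crop('side7',240,210,370,340,6)
E
```

```text
time_s: 10.55
tcp_pos: [0.6605, 0.1318, 0.0697]
tool_rot: [[0.979, 0.202, -0.0], [0.202, -0.979, 0.002], [0.0, -0.002, -1.0]]
wrist_force: [0.6, 0.9, -1.4]
gripper_width: 0.292
```

View pics/side7_c240_210.png

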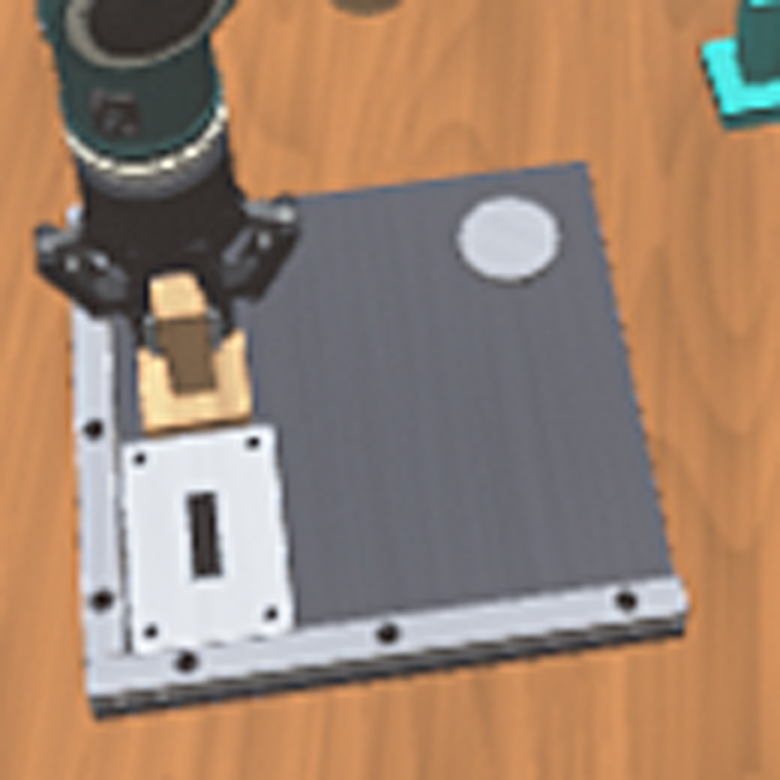

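```bash
python3 - <<'E'
from h import *
np.set_printoptions(precision=4,suppress=True)
g=load('side7')
def c(p,o,s): return (np.array(p,float)+.5)/s-.5+np.array(o)
t=np.radians(11.7); R=np.array([[np.cos(t),-np.sin(t)],[np.sin(t),np.cos(t)]])
C=lambda p:(p[:,:2]-[.6714,.286])@R
print(C(w(g,c([(122,443),(273,427)],(240,210),6),.025)))
print('rails: far inner top, left inner top',C(w(g,c([(105,220),(128,652),(680,578)],(240,210),6),.03)))
print('slot',C(w(g,c([(204,535)],(240,210),6),.025)))
print('block',C(np.array([monitor.sense()['tcp_pos']])))
E
```

```text
[[-0.0026 -0.1202]
 [-0.0825 -0.1178]]
rails: far inner top, left inner top [[-0.0002 -0.264 ]
 [-0.0005  0.0028]
 [-0.2782  0.0046]]
slot [[-0.0418 -0.0592]]
block [[-0.042  -0.1492]]
```

The blank is about 2–3 mm from home on each axis. I'll nudge 2 mm more along +y, then back away and look with both cameras.

```bash
python3 -m handwheel '0 0.1 0 0 0 0 0;0 0.1 0 0 0 0 0;0 0.2 0 0 0 0 0;0 0.2 0 0 0 0 0;0 0.2 0 0 0 0 0;0.1 -0.8 0 0 0 0 0;0.3 -1.8 0 0 0 0 0;0.5 -2.8 2 0 0 0 0;0.5 -2.8 5 0 0 0 0;-2.5 -6 8 0 0 0 0' 60
python3 -m handwheel '-3 -4 0 0 0 0 0;-6 -8 0 0 0 0 0;-9 -12 0 0 0 0 0;-11 -16 0 0 0 0 0;-11 -16 0 0 0 0 0;-11 -16 0 0 0 0 0;-11 -16 0 0 0 0 0;-11 -16 0 0 0 0 0;-11 -16 0 0 0 0 0;-11 -16 0 0 0 0 0' 60
python3 - <<'E'
from h import *
snap('side','side8');snap('top','top8')
crop('side8',240,210,370,340,6);crop('top8',160,120,290,250,6)
E
```

```text
time_s: 11.6
tcp_pos: [0.6398, 0.0744, 0.149]
tool_rot: [[0.979, 0.204, 0.003], [0.204, -0.979, 0.004], [0.004, -0.003, -1.0]]
wrist_force: [0.6, 1.2, 0.0]
gripper_width: 0.298
time_s: 12.6
tcp_pos: [0.5281, -0.0875, 0.1477]
tool_rot: [[0.979, 0.202, -0.0], [0.202, -0.979, 0.0], [0.0, -0.0, -1.0]]
wrist_force: [-0.3, 0.2, -1.6]
gripper_width: 0.299
```

View pics/top8_c160_120.png

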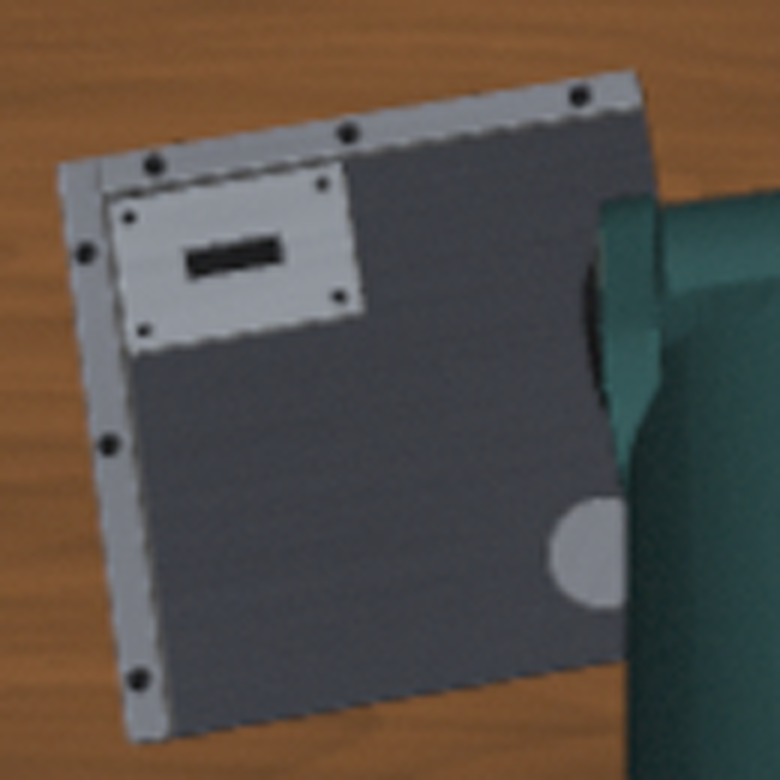

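View pics/side8.png

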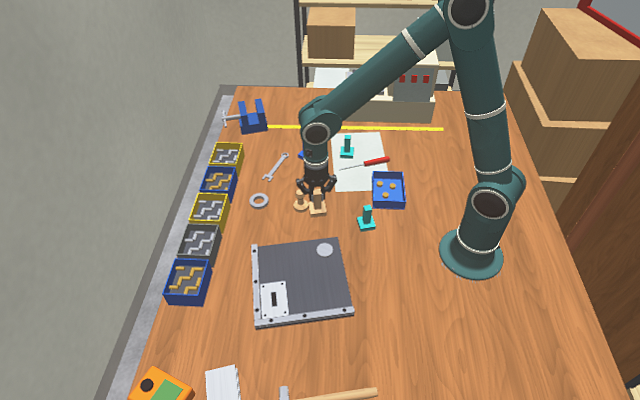

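View pics/top8.png

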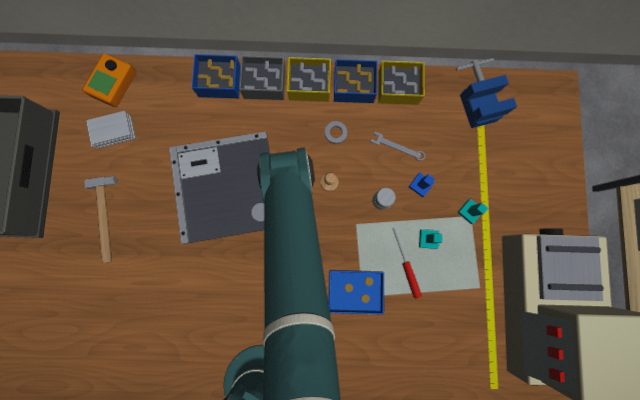

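The top view shows the blank tight in the corner, parallel to both rails, with corners at about (108,195) to (362,312) in the crop. The disc is still where it was, its left edge at (549,552). Next I'll set the block back at its original free spot.

```bash
python3 -m handwheel '-3 -4 0 0 0 0 0;-6 -8 0 0 0 0 0;-8.7 -12 0 0 0 0 0;-8.7 -12 0 0 0 0 0;-8.7 -12 -3 0 0 0 0;-8.7 -12 -6 0 0 0 0;-8.7 -12 -8.5 0 0 0 0;-8.7 -12 -9.3 0 0 0 0;-8.7 -12 -9.7 0 0 0 0;-8.7 -12 -9.7 0 0 0 0' 60
python3 -m handwheel '0 0 0 0 0 0 0;0 0 0 0 0 0 0;0 0 0 0 0 0 0;0 0 0 0 0 0 0.2;0 0 0 0 0 0 0.4;0 0 0 0 0 0 0.6;0 0 0 0 0 0 0.75;0 0 0 0 0 0 0.75;0 0 0 0 0 0 0.75;0 0 0 0 0 0 0.75' 60
python3 - <<'E'
from h import *
snap('side','side9')
crop('side9',260,130,400,270,5)
E
```

```text
time_s: 13.7
tcp_pos: [0.4416, -0.2079, 0.0521]
tool_rot: [[0.979, 0.202, 0.001], [0.202, -0.979, -0.001], [0.0, 0.001, -1.0]]
wrist_force: [0.6, -0.2, -0.4]
gripper_width: 0.296
time_s: 14.7
tcp_pos: [0.4407, -0.2085, 0.0508]
tool_rot: [[0.98, 0.201, -0.0], [0.201, -0.98, 0.0], [-0.0, -0.0, -1.0]]
wrist_force: [0.1, -0.7, -0.3]
gripper_width: 0.747
```

View pics/side9_c260_130.png

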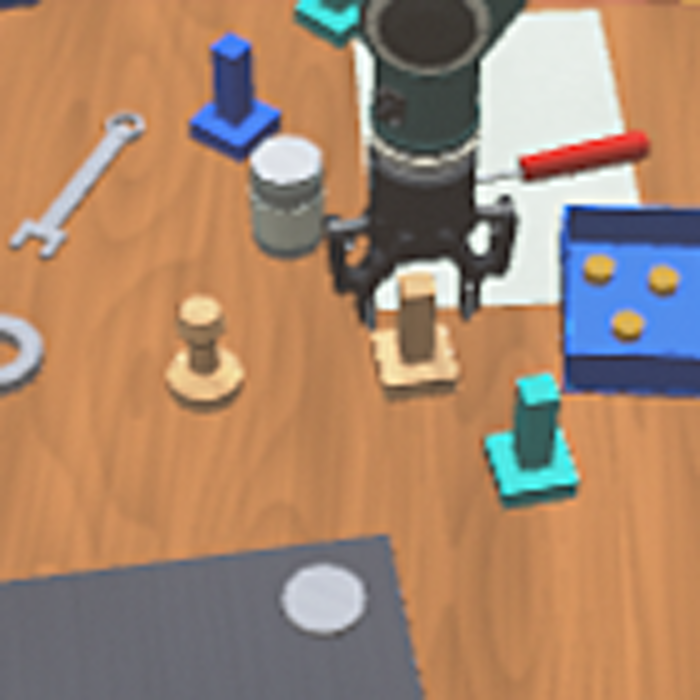

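The block stands upright at about (417,340) in the crop, with an open finger on either side. I'll retreat straight up.

```bash
python3 -m handwheel '0 0 1 0 0 0 0.75;0 0 3 0 0 0 0.75;0 0 6 0 0 0 0.75;0 0 10 0 0 0 0.75;0 0 14 0 0 0 0.75;0 -4 16 0 0 0 0.75;0 -8 16 0 0 0 0.75;0 -12 16 0 0 0 0.75;0 -12 16 0 0 0 0.75;0 -12 16 0 0 0 0.75' 60
python3 - <<'E'
from h import *
np.set_printoptions(precision=4,suppress=True)
snap('side','side10');snap('top','top10')
crop('side10',230,170,400,340,4);crop('top10',160,110,350,290,4)
E
```

```text
time_s: 15.75
tcp_pos: [0.4404, -0.3288, 0.2111]
tool_rot: [[0.98, 0.199, 0.0], [0.199, -0.98, 0.001], [0.0, -0.001, -1.0]]
wrist_force: [0.8, 1.1, 0.8]
gripper_width: 0.745
```

View pics/side10_c230_170.png

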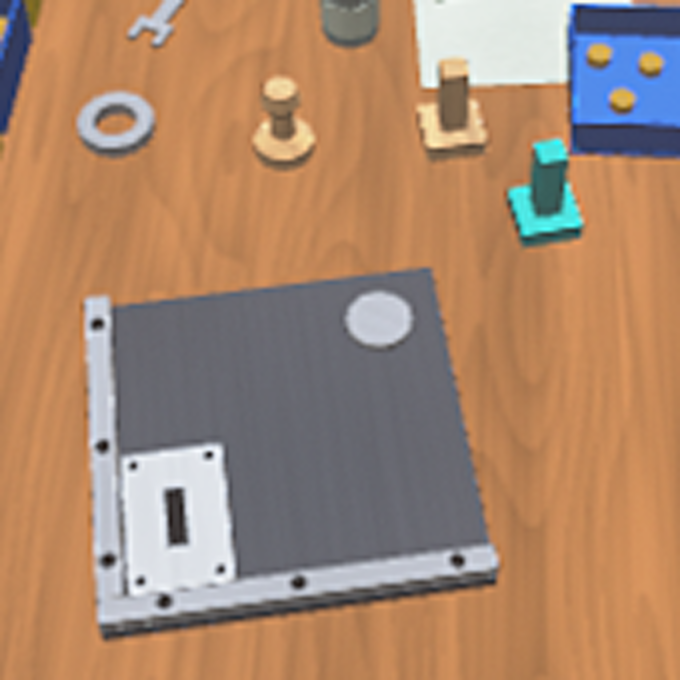

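View pics/top10_c160_110.png

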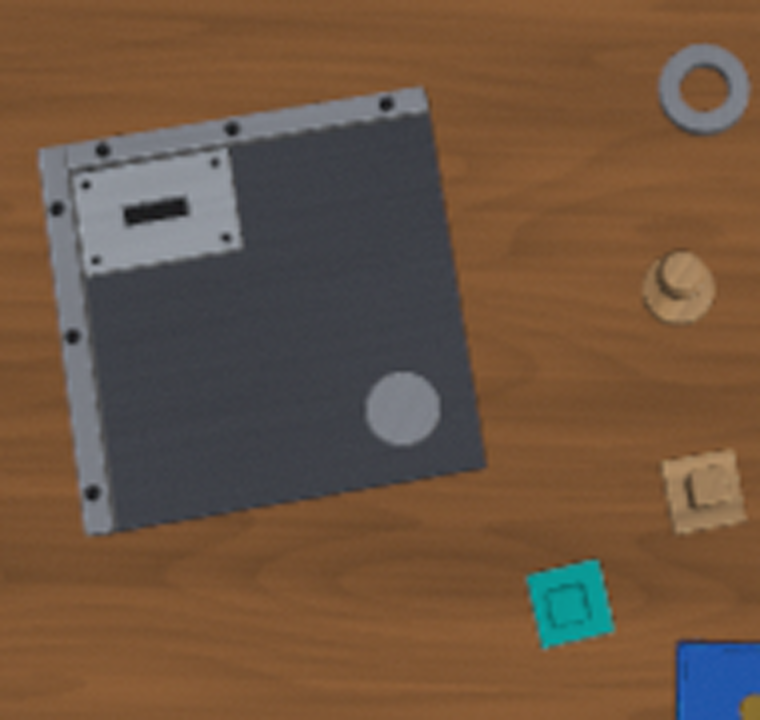

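Both views show the blank flush in the corner, at about (157,212) in the top crop. The disc is untouched at (403,408), and the block stands upright on the bench at (704,491). The arm is clear, so I'll hand in.

```bash
python3 -c "
from rig import job_done; job_done()"
```

```text
the job is handed in; nothing more can be done
```

I gripped the push block by its handle and turned it square to the rails. With it I pushed the blank first to the far rail and then along it to the left rail. I then stood the block back on the bench at its original spot, let go and moved the arm clear. I handed in at about 16 s of the 58 s allowed, and the hand-in gave no verdict.

- **Blank:** in the last pictures from both cameras it lies square against both rails. Just before the final 2 mm nudge I measured its centre at about 2–3 mm from home. I did not measure it again afterwards, only looked.
- **Disc:** it shows no visible movement.
- **Push block:** it stands upright on the bench, off the plate.
- **Forces:** wrist readings, taken only at the end of each move, stayed under about 7 N.
- **Camera disagreement:** the two cameras differed by about 2–7 mm on absolute positions, so I steered the pushes by fresh pictures and short steps.

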